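Retension a friction hinge until the case lid stays up

TASK

The lid of the green meter case drops because its friction hinge has gone slack. With the lid shut, snug up the black T-handle screw on the hinge clamp by feel, clockwise, only as far as the lid needs, because overtightening crushes the liner; then lift the lid by its black handle about half open (45 degrees), let go and see whether it holds its angle. If it sinks, snug the screw a little more and try again; leave the lid standing half open by itself, and do not disturb the things lying around the case.

Things in the scene. Friction and masses are not known exactly. Their poses are not given: they have to be found in the camera images.
- case: green sheet-metal case fixed on the cart, 130 (x) x 180 (y) x 60 mm high; origin at the centre of its underside; its x axis points from the front (lid handle) to the hinge at the back, z up. A hand-held meter lies inside
- lid_hinge (a joint): opening angle of the lid in rad: 0 shut, grows as the front edge rises, stop at 1.9. The lid is 139 mm long from the hinge axis, about 0.3 kg (varies by a quarter), its centre of mass about 77 mm from the axis
- hinge_axis (a point): the middle of the hinge axis, at the back top edge of the case (71 mm behind the case's origin, 60 mm up); the axis runs along the case's y; the lid's front rises as it turns about +y
- lid_handle (a point): centre of the lid's handle: a black barrel 24 mm long along the case's y, 16 mm in diameter, on a 12 mm wide stem, 122 mm in front of the hinge axis and 31 mm above it with the lid shut; its centre stands 25 mm above the lid plate. Pinched on its two flat end faces (24 mm apart, along y) it can turn between the fingers as the lid swings, so the tool may stay upright
- clamp_grip (a point): centre of the T-handle's black bar on top of the hinge clamp: 52 mm long, 12 mm wide, 14 mm high, on a vertical screw; 60 mm above the hinge axis, 33 mm above the clamp block's top. With the screw at 0 the bar lies along the case's x axis and turns clockwise from there
- clamp_screw (a joint): screw angle, rad, 0 to 3.6, grows clockwise seen from above (tightening); stays where left. Slack it drags with a steady 0.15 N m; somewhere between 0.6 and 1.8 rad (liner wear, hidden) the liner bites, and from there the torque climbs by 0.19 N m per rad
- hinge_clamp: aluminium block 34 x 34 x 45 mm at the right (-y) end of the hinge, 117 mm from its middle; origin on the hinge axis. From the bite on it clamps with about 48 N per rad of screw; the half-open lid holds from 0.3 (light lid) to 0.45 rad (heavy lid) past the bite; past 0.65 rad (0.12 N m above the slack drag) the liner is crushed as the lid moves
- mass_big: brass slotted mass, 30 mm across, 19 mm high, lying behind the case; origin at the centre of its underside
- mass_small: brass slotted mass, 26 mm across, 13 mm high, lying behind the case; origin at the centre of its underside
- tape_black: roll of black tape, 55 mm across, 19 mm high, lying behind the case; origin at the centre of its underside
- driver: screwdriver with red handle, 185 mm long, lying in front of the case; origin at the centre of its underside
- lid: the green lid, 139 mm long, 187 mm wide; origin in the middle of the hinge axis; shut, its axes are those of the case; turns with the hinge
- liner: friction liner pad, 16 x 16 x 8 mm, out of sight inside the clamp block, lying loose on the lid's axle, which drags against it once the screw presses on it; origin at the centre of its underside; not to be handled

How it is judged (in metres and radians):
On the way, in this order (a step that is already met when the one before it is completed fails the run):
1. with the lid shut, the clamp screw is tightened until the liner bears on the axle with more than 6 N (contact force between liner and lid above 6 N and value of joint lid_hinge below 0.1 rad), for 0.2 s.
2. the lid is lifted half open (34 to 57 degrees) (value of joint lid_hinge between 0.6 and 1 rad), for 0.2 s.
At the end, for the whole second after the job is handed in: the lid stands half open, between 0.6 and 1.0 rad (34 to 57 degrees), let go and at rest (under 0.03 rad/s), held by the friction of its hinge alone (all of step 2 and velocity of joint lid_hinge between -0.03 and 0.03 rad/s); the robot touches nothing.
It fails at once if the clamp is overtightened: more than 45 N between liner and axle, the drag of a moving lid included (contact force between liner and lid above 45 N).
It fails at once if a brass mass, the black tape or the screwdriver is moved by more than 20 mm (distance of any of mass_big, mass_small, tape_black, driver from where it was at the start of the episode above 0.02 m).
It also fails if it takes over 64 s, if anything falls off the work surface, if the arm or the gripper's body presses on something with over 40 N, if the wrist force passes 120 N, or if a joint passes its speed limit or range.

ROBOT

A 6-joint arm with a two-finger parallel gripper is mounted at the origin on a cart in front of the work surface, level with it; the furniture and walls round the work are solid. World frame = base frame: x ahead of the robot, y to its left, z up, the work surface at z = 0. Lengths are in m, angles in degrees, forces in N, time in s.
With the tool pointing down it reaches from about 0.325 to 0.85 m from the base axis. Payload 15.5 kg.
Tool frame: the origin (TCP) lies at the very end of the fingers, on their centre line; the grasp point (between the pads) lies arm.grip_depth behind it (arm.grip_depth is the distance from the TCP to the grasp point, in m); z points along the fingers, y is the line along which they close (so a half turn about z gives the same grasp; the last joint's range is limited). The gripper opens to 91 mm and grips with 3 to 60 N. Pads are 32 mm wide; open, the fingers measure 118 mm over their backs; the gripper's body (76 mm by 178 mm) begins 60 mm behind the grasp point.
Start: joints at [62.653, 28.281, 77.091, -0, 74.628, -5.472], TCP at [0.233, 0.58, 0.214] pointing down, gripper open.
Joint ranges: [-166.48, 166.48], [-47.26, 123.95], [12.59, 153.08], [-70.14, 250.14], [6.76, 159.57], [-176.63, 176.63]. Speed limits (degrees/s): [108.29, 108.29, 147.25, 172.46, 172.46, 172.46].

INTERFACE

Orientations are given as a 3x3 rotation matrix whose columns are the frame's x, y, z axes.
In Python, from rig import arm gives the robot as it stands. Calls block until the motion is done:
- arm.move_to(position, orientation): joint-space move of the TCP to a pose.
- arm.move_l(position, orientation=None, feed=0.15): straight line of the TCP; orientation=None keeps the orientation; feed is the mean speed in m/s.
- arm.move_joints(angles): joint-space move.
- arm.grip(opening): finger opening in m; the grip force is fixed at half the most; returns when the fingers have stopped.
- arm.sleep(seconds).
- arm.solve_ik(position, orientation): joint angles nearest the present ones, or None.
- arm.snapshot(name): name is "side" or "top" or "wrist"; returns the picture (420x560x3 uint8, red, green, blue); there is no depth.
- arm.get_calibration(name): a dict with "intrinsics" (3x3 intrinsics, pixels), "cam_to_world" (4x4, takes a point from camera to world coordinates). Camera axes: x right, y down, z forward; pixel columns grow to the right and rows downward; lengths in m; the calibration is good to about 2 mm. The wrist camera is an equidistant fisheye: a pixel r from the principal point sees the ray r / f radians off the axis. A picture is of the moment at which its call begins: read the wrist's pose just before it. get_calibration takes no time and is no camera call; for the wrist camera it gives the pose at the moment of the call.
A pose or a line that the arm cannot do raises arm.Unreachable and nothing moves.
- arm.sign_off(): hands the job in; it is judged then, once.
Readings, each from a call of its own:
- arm.current_t(): time.
- arm.current_joint_positions(): joint angles.
- arm.current_dq(): joint speeds.
- arm.current_tau(): joint torques, N m.
- arm.current_ee_pos(): TCP position.
- arm.current_tool_rot(): TCP orientation.
- arm.current_force(): force on the tool from outside, world axes, zero at the start.
- arm.current_torque(): the same for the moment, N m.
- arm.current_width(): finger opening in m.
- arm.current_grasp_force(): force on a finger pad.
Only numpy, scipy, OpenCV 4.12 (cv2) and the standard library are available. Lean on these libraries where they do the work, as an engineer would, in place of code of your own. Each camera call takes 0.05 s, during which the arm holds its last target. There are 200 camera calls.

## Working session

There is one attempt and no reset: what is moved stays moved. The work goes in short steps, each a Python script; the robot and the scene stay as the last script left them, time stands still between calls to the robot, and variables do not carry over. Pictures are saved under pics/ and viewed, at most 10 in all, crops included, and the job is handed in when it is done.

```bash
mkdir -p pics; ls; python3 - <<'E'
from rig import arm
import cv2,numpy as np
np.set_printoptions(precision=4,suppress=True)
for n in ["side","top","wrist"]:
    c=arm.get_calibration(n); print(n,c["intrinsics"],c["cam_to_world"])
    cv2.imwrite(f"pics/{n}0.png",arm.snapshot(n)[:,:,::-1])
print(arm.grip_depth,arm.current_t(),arm.current_tool_rot(),arm.current_force())
E
```

```text
pics
side [[501.4398   0.     276.0206]
 [  0.     501.4398 220.4464]
 [  0.       0.       1.    ]] [[ 0.9839 -0.1112  0.1399  0.3885]
 [-0.1787 -0.6109  0.7713 -0.5496]
 [-0.0003 -0.7839 -0.6209  0.6187]
 [ 0.      0.      0.      1.    ]]
top [[479.8447   0.     275.1886]
 [  0.     479.8447 203.9763]
 [  0.       0.       1.    ]] [[-0.0087 -0.9947  0.102   0.4215]
 [-0.9996  0.0113  0.0251  0.0862]
 [-0.0261 -0.1018 -0.9945  1.0342]
 [ 0.      0.      0.      1.    ]]
wrist [[325.1923   0.     275.9961]
 [  0.     325.1923 211.3621]
 [  0.       0.       1.    ]] [[ 0.3725  0.8945  0.2471  0.1622]
 [ 0.928  -0.3588 -0.1003  0.6078]
 [-0.0011  0.2667 -0.9638  0.3839]
 [ 0.      0.      0.      1.    ]]
0.0188 0.15 [[-0.928   0.3726 -0.0004]
 [ 0.3726  0.928  -0.0008]
 [ 0.0001 -0.0009 -1.    ]] [-0.3827 -0.022  -0.2304]
```

View pics/top0.png

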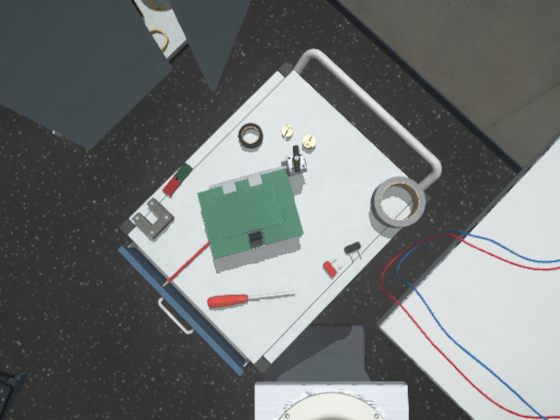

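View pics/side0.png

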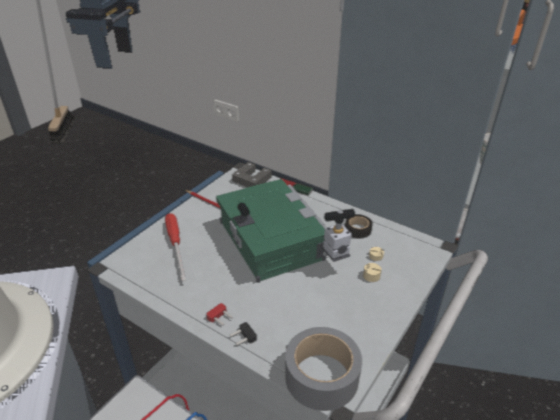

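The top view shows the case at about (250,215), the lid handle at (255,237) and the T-bar near (296,155). The tape is at (251,135) and the masses at (288,131) and (309,142). The side view shows the lid handle at (243,211) and the T-bar near (340,215). Next I'll measure these by masks.

```bash
cat > h.py <<'E'
from rig import arm
import cv2,numpy as np
np.set_printoptions(precision=4,suppress=True)
def ray(n,p,c=None):
    c=c or arm.get_calibration(n); K=c["intrinsics"];T=c["cam_to_world"]
    x=(p[0]-K[0,2])/K[0,0]; y=(p[1]-K[1,2])/K[1,1]
    if n=="wrist":
        r=np.hypot(x,y); s=np.sin(r)/max(r,1e-9); d=np.array([x*s,y*s,np.cos(r)])
    else: d=np.array([x,y,1.])
    return T[:3,3],T[:3,:3]@(d/np.linalg.norm(d))
def onz(n,p,z,c=None):
    o,d=ray(n,p,c); return o+d*(z-o[2])/d[2]
def down(yaw): # tool y along (cos yaw, sin yaw)
    y=np.array([np.cos(yaw),np.sin(yaw),0]);z=np.array([0,0,-1.]);return np.c_[np.cross(y,z),y,z]
E
python3 - <<'E'
from h import *
im=cv2.imread("pics/top0.png");hsv=cv2.cvtColor(im,cv2.COLOR_BGR2HSV)
g=cv2.inRange(hsv,(60,80,30),(90,255,255)); g[:165]=0; g[:,:195]=0; g[:,310:]=0
g=cv2.morphologyEx(g,cv2.MORPH_CLOSE,np.ones((15,15)))
c=max(cv2.findContours(g,0,2)[0],key=cv2.contourArea)
b=cv2.boxPoints(cv2.minAreaRect(c)); print(b)
B=np.array([onz("top",p,.066) for p in b]);print(B,np.linalg.norm(np.diff(B,axis=0),axis=1))
k=(hsv[:,:,2]<60).astype(np.uint8)
for (u0,v0,u1,v1,z) in [(245,228,268,246,.095),(285,140,312,180,.12)]:
    m=np.zeros_like(k);m[v0:v1,u0:u1]=k[v0:v1,u0:u1]
    n,l,s,ce=cv2.connectedComponentsWithStats(m)
    for i in range(1,n):
        if s[i,4]>15: print(s[i],ce[i],onz("top",ce[i],z))
a=cv2.resize(im[120:270,190:330],None,fx=4,fy=4,interpolation=2)
s=cv2.imread("pics/side0.png");s=cv2.resize(s[170:280,210:390],None,fx=4,fy=4,interpolation=2)[:,:]
cv2.imwrite("pics/crop1.png",a);cv2.imwrite("pics/crop2.png",s)
E
```

```text
[[196.467  193.4814]
 [285.0229 168.8825]
 [302.8882 233.1977]
 [214.3324 257.7966]]
[[0.5443 0.2713 0.066 ]
 [0.5927 0.0899 0.066 ]
 [0.4611 0.0554 0.066 ]
 [0.4134 0.2341 0.066 ]] [0.1877 0.1361 0.185 ]
[251 236  10   5  26] [255.5    238.3846] [0.4507 0.149  0.095 ]
```

View pics/crop1.png

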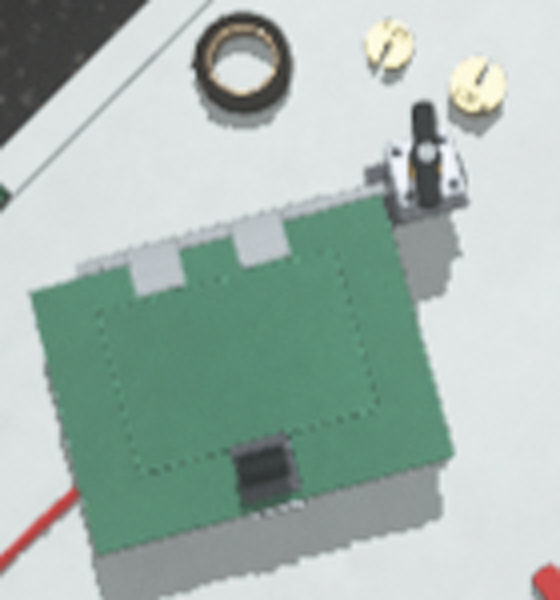

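View pics/crop2.png

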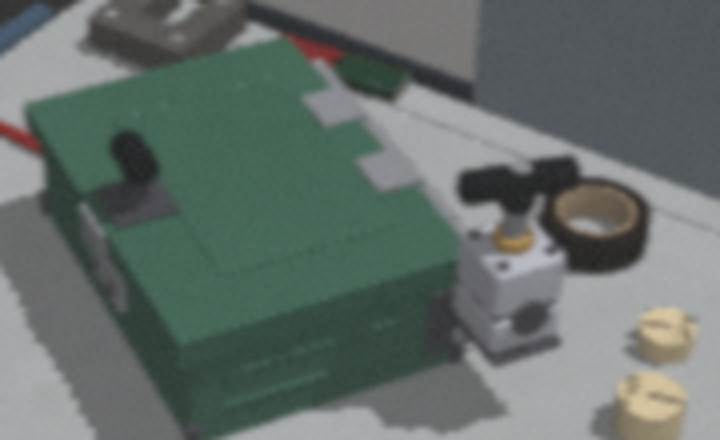

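The crops show the T-bar running from (423,105) to (428,200) in the top crop, slightly clockwise of the case axis. The lid handle barrel is at (265,462). In the side crop the bar centre is near (518,182) and the handle near (134,155).

```bash
python3 - <<'E'
from h import *
def tri(a,b):
    (o,d),(p,e)=ray("top",a),ray("side",b)
    A=np.c_[d,-e];s=np.linalg.lstsq(A,p-o,rcond=None)[0];x,y=o+d*s[0],p+e*s[1];return (x+y)/2,np.linalg.norm(x-y)
T=lambda u,v:(190+(u+.0)/4-.4,120+v/4-.4); S=lambda u,v:(210+u/4-.4,170+v/4-.4)
print("bar",tri(T(426,152),S(518,182)),onz("top",T(426,152),.124))
e1,e2=onz("top",T(423,103),.125),onz("top",T(428,203),.125); print("ends",e1,e2,np.linalg.norm(e1-e2),np.degrees(np.arctan2(*(e1-e2)[1::-1])))
print("handle",tri(T(265,463),S(134,155)),onz("top",T(265,463),.093))
yaw=np.radians(15.3);X=np.array([np.cos(yaw),np.sin(yaw),0]);Y=np.array([-X[1],X[0],0])
B=np.array([[0.5443,0.2713,.066],[.5927,.0899,.066],[.4611,.0554,.066],[.4134,.2341,.066]])
c=B.mean(0); front=(B[2]+B[3])/2; back=(B[0]+B[1])/2
h=front+139*X/1000; h[2]=.06; print("centre",c,"hinge",h,"handle",h-.122*X,"clamp",h-.117*Y,"back",back)
E
```

```text
bar (array([0.6053, 0.0681, 0.1178]), np.float64(0.00031108548762339507)) [0.6042 0.0682 0.124 ]
ends [0.628  0.0693 0.125 ] [0.5792 0.0675 0.125 ] 0.04884289072975659 2.0653483488535627
handle (array([0.4568, 0.1485, 0.0919]), np.float64(3.948883498863367e-05)) [0.4567 0.1484 0.093 ]
centre [0.5029 0.1627 0.066 ] hinge [0.5713 0.1814 0.06  ] handle [0.4536 0.1492 0.06  ] clamp [0.6022 0.0686 0.06  ] back [0.5685 0.1806 0.066 ]
```

Both views agree with the case geometry: bar (0.605, 0.068), yaw about 2°, handle (0.457, 0.149), case yaw about 15°. Next I'll move above the T-bar and check.

```bash
python3 - <<'E'
from h import *
P=[.604,.0683,.20]
for y0 in (92,-88):
    print(y0,[ (None if (q:=arm.solve_ik(P,down(np.radians(y0-d)))) is None else q[5]) for d in (0,40,80,130,150)])
y0=max((92,-88),key=lambda y: sum(arm.solve_ik(P,down(np.radians(y-d))) is not None for d in range(0,151,10)))
arm.move_to(P,down(np.radians(y0)));arm.grip(.04)
c=arm.get_calibration("wrist");im=arm.snapshot("wrist")[:,:,::-1];cv2.imwrite("pics/w1.png",im)
import pickle;pickle.dump(c,open("w1.pkl","wb"))
print(y0,arm.current_t(),arm.current_ee_pos(),arm.current_joint_positions(),arm.current_force(),arm.current_torque())
E
```

```text
92 [np.float64(-91.17535569213759), np.float64(-51.17535569213758), np.float64(-11.175355692137574), np.float64(38.82464430786245), np.float64(58.82464430786242)]
-88 [np.float64(88.82464430786244), np.float64(128.8246443078624), np.float64(168.82464430786246), np.float64(-141.17535569213757), np.float64(-121.17535569213757)]
92 3.3583 [0.604  0.0683 0.2   ] [  0.822   27.6494  80.6427  -0.0008  71.7094 -91.1738] [ 0.1046 -0.0047  0.9429] [ 0.0485  0.0088 -0.0263]
```

View pics/w1.png

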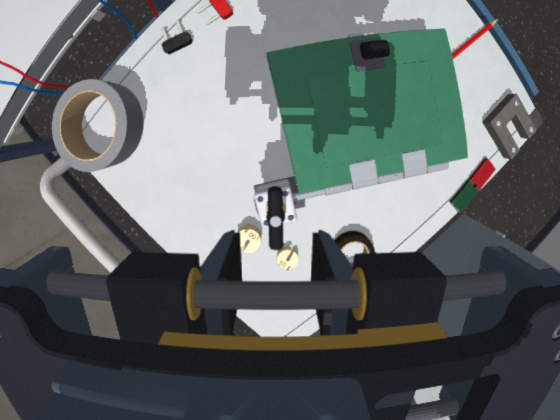

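The wrist view shows the T-bar from (275,188) to (276,248), with its hub at (275,221) and lying between the fingers. The lid handle is at (375,49).

```bash
python3 - <<'E'
from h import *
import pickle;c=pickle.load(open("w1.pkl","rb"))
im=cv2.imread("pics/w1.png");k=(im.max(2)<45).astype(np.uint8);m=np.zeros_like(k);m[183:252,262:288]=k[183:252,262:288]
n,l,s,ce=cv2.connectedComponentsWithStats(m);i=1+np.argmax(s[1:,4]);print(s[i],ce[i])
ys,xs=np.where(l==i);p=np.array([onz("wrist",(x,y),.126,c) for x,y in zip(xs,ys)])
print(p.mean(0),p.min(0),p.max(0));v=np.linalg.svd(p[:,:2]-p[:,:2].mean(0),full_matrices=False)[2][0];print(np.degrees(np.arctan2(v[1],v[0])))
print("hub",onz("wrist",(275,221),.127,c),"handle",onz("wrist",(375,49),.095,c))
E
```

```text
[268 187  16  34 307] [275.7003 202.0977]
[0.5883 0.0675 0.126 ] [0.5763 0.0617 0.126 ] [0.6029 0.0736 0.126 ]
4.395217726384808
hub [0.6032 0.0674 0.127 ] handle [0.4564 0.1483 0.095 ]
```

```bash
cat > turn.py <<'E'
from h import *
P=np.array([.6037,.068,.102])
def tz():
    r=[]
    for _ in range(12): r.append(arm.current_torque()[2]); arm.sleep(.01)
    return np.mean(r),np.std(r)
def step(yaw): # yaw in deg, then torque
    arm.move_to(P,down(np.radians(yaw))); return tz()
E
python3 - <<'E'
from turn import *
arm.move_l(P,down(np.radians(93)),feed=.12); z0=tz(); arm.grip(0.0)
print(arm.current_width(),arm.current_grasp_force(),z0,tz(),arm.current_force())
base=[]
for d in range(6,80,6):
    t,s=step(93-d); print(d,round(t,4),round(s,4),arm.current_force().round(1),round(arm.current_t(),2))
    base.append(t)
    if len(base)>5 and abs(t-np.median(base[1:5]))>.045: break
E
```

```text
0.014223066497696996 30.000529289245605 (np.float64(0.00948387645921874), np.float64(0.017689249463379627)) (np.float64(0.019577394376379138), np.float64(0.02619298611624619)) [-0.2347 -4.8749  3.4193]
6 -0.087 0.0426 [-0.  -6.   4.4] 5.39
12 -0.0561 0.0416 [-0.3 -4.5  5.1] 5.74
18 -0.0549 0.026 [-0.9 -5.5  4.8] 6.09
24 -0.0548 0.0361 [ 0.8 -5.1  4.6] 6.44
30 -0.0601 0.0328 [-0.3 -5.7  4.4] 6.79
36 -0.0496 0.0402 [ 0.1 -5.   4.7] 7.14
42 -0.0681 0.0309 [ 0.3 -5.2  4.6] 7.49
48 -0.0506 0.0352 [ 0.2 -4.7  5.1] 7.84
54 -0.0526 0.0229 [ 0.4 -5.3  5.7] 8.19
60 -0.0513 0.035 [ 1.4 -4.6  4.7] 8.54
66 -0.0695 0.0331 [ 1.5 -4.8  5.4] 8.89
72 -0.0476 0.0433 [ 1.  -3.9  4.9] 9.24
78 -0.0492 0.0248 [ 1.5 -4.2  5.8] 9.59
```

```bash
python3 - <<'E'
from turn import *
print(arm.current_width(),arm.current_grasp_force())
cv2.imwrite("pics/w2.png",arm.snapshot("wrist")[:,:,::-1])
for y in (14,13,12):
    arm.move_to(P,down(np.radians(y))); r=[]
    t0=arm.current_t()
    for _ in range(12): r.append((arm.current_torque()[2],arm.current_tau()[5],arm.current_dq()[5],arm.current_joint_positions()[5])); 
    print(t0,arm.current_t());print(np.array(r))
E
```

```text
0.01483078703896833 30.000988841056824
9.8917 9.8917
[[ -0.006    0.1945  -0.2694 -13.8308]
 [ -0.006    0.1945  -0.2694 -13.8308]
 [ -0.006    0.1945  -0.2694 -13.8308]
 [ -0.006    0.1945  -0.2694 -13.8308]
 [ -0.006    0.1945  -0.2694 -13.8308]
 [ -0.006    0.1945  -0.2694 -13.8308]
 [ -0.006    0.1945  -0.2694 -13.8308]
 [ -0.006    0.1945  -0.2694 -13.8308]
 [ -0.006    0.1945  -0.2694 -13.8308]
 [ -0.006    0.1945  -0.2694 -13.8308]
 [ -0.006    0.1945  -0.2694 -13.8308]
 [ -0.006    0.1945  -0.2694 -13.8308]]
10.1417 10.1417
[[  0.1232   0.2677  -0.2242 -12.8308]
 [  0.1232   0.2677  -0.2242 -12.8308]
 [  0.1232   0.2677  -0.2242 -12.8308]
 [  0.1232   0.2677  -0.2242 -12.8308]
 [  0.1232   0.2677  -0.2242 -12.8308]
 [  0.1232   0.2677  -0.2242 -12.8308]
 [  0.1232   0.2677  -0.2242 -12.8308]
 [  0.1232   0.2677  -0.2242 -12.8308]
 [  0.1232   0.2677  -0.2242 -12.8308]
 [  0.1232   0.2677  -0.2242 -12.8308]
 [  0.1232   0.2677  -0.2242 -12.8308]
 [  0.1232   0.2677  -0.2242 -12.8308]]
10.3917 10.3917
[[  0.1674   0.2815  -0.2697 -11.8318]
 [  0.1674   0.2815  -0.2697 -11.8318]
 [  0.1674   0.2815  -0.2697 -11.8318]
 [  0.1674   0.2815  -0.2697 -11.8318]
 [  0.1674   0.2815  -0.2697 -11.8318]
 [  0.1674   0.2815  -0.2697 -11.8318]
 [  0.1674   0.2815  -0.2697 -11.8318]
 [  0.1674   0.2815  -0.2697 -11.8318]
 [  0.1674   0.2815  -0.2697 -11.8318]
 [  0.1674   0.2815  -0.2697 -11.8318]
 [  0.1674   0.2815  -0.2697 -11.8318]
 [  0.1674   0.2815  -0.2697 -11.8318]]
```

View pics/w2.png

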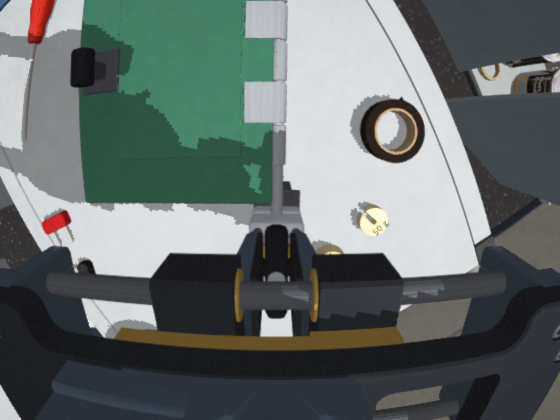

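The bar is turning with the fingers, and short successive steps load it properly. I'll continue in 1° steps and log the torque.

```bash
cat > go.py <<'E'
from turn import *
import sys,json
def run(a,b,s):
    out=[]
    for y in np.arange(a,b-1e-6,-s):
        arm.move_to(P,down(np.radians(y))); t=[arm.current_torque()[2]];u=[arm.current_tau()[5]]
        out.append((y,t[0],u[0]))
    open("log.txt","a").write("\n".join("%f %f %f"%o for o in out)+"\n")
    for o in out: print("%.1f %.3f %.3f"%o)
    print(arm.current_t(),arm.current_width())
run(*map(float,sys.argv[1:4]))
E
python3 go.py 11 0 1
```

```text
11.0 0.110 0.280
10.0 0.108 0.281
9.0 0.155 0.281
8.0 0.113 0.219
7.0 0.108 0.280
6.0 0.161 0.281
5.0 0.110 0.271
4.0 0.113 0.261
3.0 0.135 0.262
2.0 0.113 0.244
1.0 0.089 0.290
0.0 0.187 0.295
13.3917 0.014742936397749155
```

```bash
python3 go.py -1 -12 1
```

```text
-1.0 0.148 0.270
-2.0 0.099 0.300
-3.0 0.119 0.281
-4.0 0.167 0.290
-5.0 0.157 0.310
-6.0 0.134 0.296
-7.0 0.201 0.299
-8.0 0.147 0.305
-9.0 0.174 0.324
-10.0 0.161 0.327
-11.0 0.146 0.331
-12.0 0.190 0.334
16.3917 0.014725611686516305
```

```bash
python3 go.py -13 -21 1; python3 - <<'E'
import numpy as np
from scipy.optimize import curve_fit
d=np.loadtxt("log.txt")
for k in (1,2):
    f=lambda y,b,o:o+.19*np.radians(np.maximum(0,b-y))
    p,c=curve_fit(f,d[:,0],d[:,k],[0,.15]);print(p,np.sqrt(np.diag(c)))
E
```

```text
-13.0 0.226 0.337
-14.0 0.185 0.340
-15.0 0.173 0.344
-16.0 0.200 0.347
-17.0 0.164 0.350
-18.0 0.220 0.354
-19.0 0.204 0.357
-20.0 0.215 0.360
-21.0 0.213 0.364
18.6417 0.014396119172615697
[4.00002151 0.12324043] [3.18363967 0.00937097]
[4.76451006 0.27035614] [1.88242295 0.00554087]
```

The torque slope matches 0.19 N m/rad. The screw is about 0.44 rad past the bite, so now I'll release it and lift the lid.

```bash
cat > lid.py <<'E'
from turn import *
yaw=np.radians(15.3);X=np.array([np.cos(yaw),np.sin(yaw),0]);Z=np.array([0,0,1.])
H=np.array([.5735,.1808,.06]); R=down(yaw-np.pi/2)
def hp(deg,dz=-.012):
    a=np.radians(deg); return H-X*(.122*np.cos(a)-.031*np.sin(a))+Z*(.122*np.sin(a)+.031*np.cos(a)+dz)
def angle(name="hold"):
    pass
E
python3 - <<'E'
from lid import *
arm.grip(.045); arm.move_l(P+[0,0,.08],feed=.15)
arm.move_to(hp(0)+[0,0,.07],R); arm.grip(.05)
arm.move_l(hp(0),R,feed=.12); print("at",arm.current_force()); arm.grip(0.0)
print(arm.current_width(),arm.current_force(),arm.current_t())
if .02<arm.current_width()<.03:
    for a in range(4,49,4):
        arm.move_l(hp(a),feed=.06)
        print(a,arm.current_force().round(1),arm.current_width().__round__(4))
print(arm.current_t(),arm.current_ee_pos()-hp(48))
cv2.imwrite("pics/s1.png",np.vstack([arm.snapshot("side"),])[:,:,::-1])
E
```

```text
at [-0.1373  0.3082 -0.1067]
0.023435682912364395 [-1.834   5.3359  5.6674] 22.6
4 [ 0.5  5.5 -3.8] 0.0235
8 [-1.1  4.5 -2.1] 0.0237
12 [-1.3  5.4 -6.3] 0.0234
16 [-1.7  4.6 -3.1] 0.0238
20 [-2.4  5.1 -3.1] 0.0236
24 [-3.9  5.  -4.7] 0.0237
28 [-4.5  3.2  0.4] 0.0233
32 [-5.6  3.4 -1.8] 0.0239
36 [-4.9  3.   2.5] 0.0235
40 [-4.6  3.6  1.9] 0.0237
44 [-5.2  3.6  1.4] 0.0236
48 [-4.8  2.5  4.4] 0.0236
26.2 [0.0008 0.0002 0.001 ]
```

View pics/s1.png

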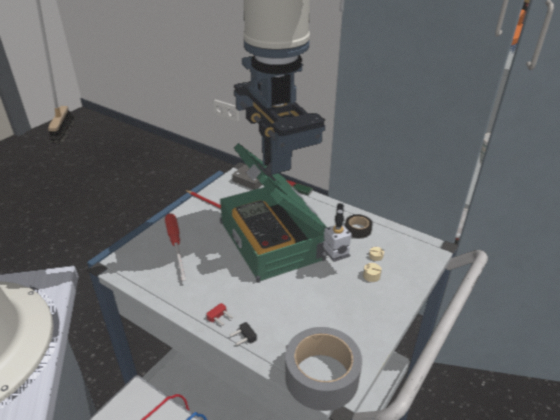

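The side view shows the lid about half open in the gripper, its front corner near (240,150), and nothing around it moved. Now I'll let go and watch it.

```bash
python3 - <<'E'
from lid import *
arm.grip(.05); a=arm.snapshot("side")
p=arm.current_ee_pos(); arm.move_l(p+[0,0,.12],feed=.15)
ims=[arm.snapshot("side")]; arm.sleep(1.0); ims.append(arm.snapshot("side")); arm.sleep(1.0); ims.append(arm.snapshot("side"))
for k in ims[1:]:
    d=np.abs(k.astype(int)-ims[0]).max(2)[130:260,200:345]; print((d>40).sum(),d.mean())
print(np.abs(a.astype(int)-ims[0]).max(2)[140:200,228:262].mean(),arm.current_t())
s=ims[2][:,:,::-1][130:260,200:345]; t=arm.snapshot("top")[:,:,::-1][120:270,190:330]
cv2.imwrite("pics/s2.png",np.hstack([cv2.resize(s,(400,360),interpolation=2),cv2.resize(t,(340,360),interpolation=2)]))
E
```

```text
0 2.1327851458885942
0 2.136816976127321
10.071568627450981 29.9917
```

View pics/s2.png

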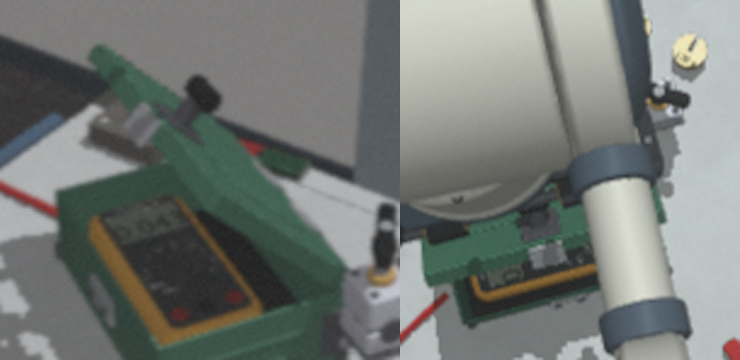

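The lid stands by itself with the handle at crop (203,93), and there was no motion over 2 s. I'll check its angle, then hand in.

```bash
python3 - <<'E'
from lid import *
o,d=ray("side",(200+203*145/400,130+93*130/360)); Y=np.cross(Z,X)
q=o+d*((H-o)@Y)/(d@Y)-H; a=np.arctan2(q[2],-q@X)-np.arctan2(.031,.122)
print("radius",np.linalg.norm(q),"angle",a,arm.current_force())
if .66<a<.94: arm.sign_off(); print("handed in",arm.current_t())
E
```

```text
radius 0.12374850886378037 angle 0.7992118374926032 [-0.2463  0.2938  0.6135]
the job is handed in; nothing more can be done
the job is handed in; nothing more can be done
```

The job is handed in: the screw is snugged to about 0.44 rad past the bite by torque, and the released lid stands by itself at about 0.80 rad (46°), with no movement seen over 2 s and nothing around the case seen to move.

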